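# Drop the casting through the gate box's trap and bolt the trap

### The arm

A 7-joint arm with a two-finger parallel gripper is mounted at the origin on the work surface. World frame = base frame: x ahead of the robot, y to its left, z up, the work surface at z = 0. Lengths are in m, angles in rad, forces in N, time in s.
With the tool pointing down it reaches from about 0.425 to 0.925 m from the base axis. Payload 6.8 kg.
Tool frame: the origin (TCP) lies at the very end of the fingers, on their centre line; the grasp point (between the pads) lies 19 mm behind it (hold_point_z is the distance from the TCP to the grasp point, in m); z points along the fingers, y is the direction in which the jaws open and shut (so a half turn about z gives the same grasp; the last joint's range is limited). The gripper opens to 85 mm and grips with 20 to 120 N. Pads are 22 mm wide; open, the fingers measure 114 mm over their backs; the gripper's body (76 mm by 85 mm) begins 54 mm behind the grasp point. The pads swing forward as they close: fully open they stand 13 mm farther back than shut.
Start: joints at [0.994, 0.477, 0.022, 1.555, -0.011, 1.109, -0.083], TCP at [0.305, -0.602, 0.231] pointing down, gripper open.
Joint ranges: [-2.96, 2.96], [-0.34, 2.1], [-1.41, 1.46], [0.24, 2.44], [-1.37, 4.51], [0.17, 1.92], [-2.96, 2.96]. Speed limits (rad/s): [2.39, 2.39, 3.14, 3.14, 3.14, 3.14, 3.14].

### API

Orientations are given as a unit quaternion [w, x, y, z].
In Python, from station import get_obs, read_camera, calibration, hand_in, regions_of, hold_point_z gives the robot as it stands.
- The arm moves only by the tool send_rows, never from a script. Its argument "motion" is text: rows parted by semicolons, each of 7 numbers parted by spaces: the shift along the world's x, y, z in cm, then the turn, a rotation vector about the world's x, y, z in degrees, then the closure, from 0 (fully open) to 1 (shut). In form: dx dy dz rx ry rz fingers; .... A call has 1 to 20 rows; each row shifts and turns the pose as measured when the row begins; what a row does not reach is not made up. A row lasts 1/12 s, in which the tool goes at most 41.7 mm and 7.16 degrees, less where a joint would pass 70% of its speed; a pose out of reach is approached as far as the arm can. A call is refused whole if a number of a shift passes 4.17 or a number of a turn 7.16, either way. A call with a gripper value outside its range is refused whole. The fingers move at their own pace and stop on an object; "newtons" is the grip in N (left out, the last holds). Time passes only in rows, so rows that do not move let the fingers close. It gives the time, the measured TCP pose, the force and the opening at its end, in the units of the state.
- get_obs(): the state, without advancing time (a new reading comes with each control period).
- read_camera(name): name is "scene" or "top" or "wrist"; returns the picture (420x560x3 uint8, red, green, blue); there is no depth.
- calibration(name): a dict with "mtx" (3x3 intrinsics, pixels), "R" (3x3) and "t" (3): a world point X has camera coordinates R X + t; the wrist camera has in their place "hand_eye" (4x4, takes a point from camera to tool coordinates, whose origin is the TCP and whose axes are the flange's). Camera axes: x right, y down, z forward; pixel columns grow to the right and rows downward; lengths in m; the calibration is good to about 2 mm. A picture is of the moment at which its call begins: read the wrist's pose just before it. calibration takes no time and is no camera call.
- hand_in(): hands the job in, once; it reports no verdict.
Trained networks look in the newest picture that a camera, given by its name, has taken for a name from the list of things; names that differ only in an ending like _2 or _b are one class to them, and where a whole thing is asked for, a point or a joint stands for the part that bears it (a point fixed in the world has none). Each returns a list of dicts, best first, with "conf" (0 to 1); they miss things now and then, are a little off and sometimes report something else, mostly with a low value. They report only what shows in the picture. A call takes as long as a camera call. They do not tell look-alikes from the thing itself.
- regions_of(thing, camera): "region" (420x560 bool, what is visible of it) and "point" ([column, row] in pixels, amid what is visible of it).
The state is a dict: "t": time; "q": joint angles; "joint_vel": joint speeds; "joint_torque": joint torques, N m; "eef_pos": TCP position; "tool_rot": TCP orientation; "contact_force": force on the tool from outside, world axes, zero at the start; "torque": the same for the moment, N m; "gripper_width": opening from 0.0 (shut) to 1.0 (fully open).
Only numpy, scipy, OpenCV 4.12 (cv2) and the standard library are available. Lean on these libraries where they do the work, as an engineer would, in place of code of your own. Each camera call takes 0.05 s, during which the arm holds its last target.

### The job

Of the two plywood gate boxes, empty the one that holds the round concrete puck: swing its lever over so that the trap-door opens and the puck falls into the tray below. Then swing the lever all the way back so that the trap is shut, and slide the bolt fully home in front of the lever to latch it. Leave the square wooden offcut lying undisturbed in the other gate box.

Things in the scene. Friction and masses are not known exactly. Their poses are not given: they have to be found in the camera images.
- gate_box: Fixed plywood gate box with the puck; its twin holds the offcut. Origin on the table below the hopper's middle, z up. Tray x -100..100, y -100..125, floor 10, rim 52 mm high. Hopper on four posts, 90 mm square inside, 106 outside, rim at z 220. Trap hinge line: y -47, z 150, along x. Lever (joint trap) in plane x 80; ledge with bolt (joint bolt) on the -y side. Only lever and bolt rise above it.
- trap (a joint): Trap and its lever, rad: 0 shut, 1.22 fully open. Steel bar 12 mm thick, in gate box plane x 80 mm, 150 mm from hinge line (y -47, z 150) to centre of a 28 mm black ball knob. Lean from upright towards +y = value - 0.61: knob at y -133, z 273 shut; y 39, z 273 fully open; z 300 midway. Swing towards +y opens. Stays where left; 3 to 6 N at the knob moves it.
- bolt (a joint): Bolt travel along the gate box's +x, m: 0 drawn back (starts 0 to 0.01), 0.04 home. Steel bar 12 mm square, 110 long, on the line y -68 mm, top z 228. Upright pin 14 mm thick, top z 267, at x = travel (0 back, 40 mm home). Home, the bar's end crosses in front of the shut lever, on its +y side, and stops it; it clears the lever only if trap is below about 0.13. Stays where left; about 2 N moves it.
- puck: Round grey concrete puck, 56 mm across and 28 mm high, at first lying on the shut trap inside the gate box. Origin at the centre of its underside.
- offcut: Dark square wooden offcut, 46 x 46 x 30 mm, in the other gate box, to be left there. Origin at the centre of its underside.
Mind the look-alikes: they are no part of the job. What is shaped like the puck but green or white is not meant.

How it is judged:
On the way:
1. the trap is swung open and the puck has fallen into the tray (value of joint trap above 0.6 rad and z of puck in the frame of gate_box below 0.075 m), for 0.1 s.
At the end, for the whole second after the job is handed in: The puck lies at rest in the tray of its gate box, below the hopper; the trap is shut again (within 0.2 rad) and the bolt is home (at least 30 of its 40 mm) in front of the lever (value of joint trap below 0.2 rad and value of joint bolt above 0.03 m and z of puck in the frame of gate_box below 0.075 m and x of puck in the frame of gate_box between -0.1 and 0.1 m and y of puck in the frame of gate_box between -0.1 and 0.125 m and linear speed of puck below 0.05 m/s); the robot touches nothing.
It fails at once if the offcut in the other gate box is disturbed (moved by more than 30 mm) (distance of offcut from where it was at the start of the episode above 0.03 m).
It also fails if it takes over 50 s, if anything falls off the work surface, if the arm or the gripper's body presses on something with over 40 N, if the wrist force passes 120 N, or if a joint passes its speed limit or range.

## Working session

There is one attempt and no reset: what is moved stays moved. The work goes in short steps, Python scripts to look and compute and a tool call to move; the robot and the scene stay as the last step left them, time stands still between calls to the robot, and variables do not carry over. Pictures are saved under pics/ and viewed, and the job is handed in when it is done.

Besides the shell and the picture viewer there is one more tool, called after "Call:" as a command line: name --argument value ..., lists and objects as JSON in quotes. send_rows: Moves the arm, as the interface text tells. Its arguments: {"type":"object","properties":{"motion":{"type":"string"},"newtons":{"type":"number"}},"required":["motion"]}

```bash
mkdir -p pics; ls
python3 - <<'E'
from station import *
import cv2,numpy as np
for c in ["scene","top"]:
    im=read_camera(c); cv2.imwrite(f"pics/{c}0.png",im[:,:,::-1])
    k=calibration(c); print(c,k["mtx"].tolist(),np.round(k["R"],4).tolist(),np.round(k["t"],4).tolist(), (-k["R"].T@k["t"]))
    for th in ["gate_box","puck","offcut","trap","bolt"]:
        for r in regions_of(th,c): print(th,round(r["conf"],2),r["point"],r["region"].sum())
print(get_obs(),hold_point_z)
E
```

```text
pics
scene [[384.4862850369282, 0.0, 278.9119016226263], [0.0, 384.4862850369282, 216.69641513294565], [0.0, 0.0, 1.0]] [[-0.7849, 0.6196, 0.0041], [0.3548, 0.4548, -0.8169], [-0.508, -0.6397, -0.5768]] [0.3908, -0.0651, 1.2027] [0.94077393 0.55684412 0.63889328]
gate_box 0.88 [317.9, 278.4] 15061
puck 0.85 [288.9, 371.8] 931
puck 0.83 [250.0, 323.5] 687
puck 0.65 [321.4, 231.1] 126
puck 0.58 [352.4, 257.6] 56
trap 0.87 [259.0, 208.7] 702
bolt 0.58 [300.7, 196.1] 433
top [[470.6328975609073, 0.0, 274.75185471867275], [0.0, 470.6328975609073, 210.16539821988334], [0.0, 0.0, 1.0]] [[-0.0279, -0.9994, -0.0191], [-0.9951, 0.0295, -0.094], [0.0945, 0.0164, -0.9954]] [0.0412, 0.5131, 1.1224] [0.40567136 0.00759062 1.16623641]
gate_box 0.7 [220.8, 217.2] 7805
puck 0.98 [232.3, 148.6] 448
puck 0.84 [252.2, 281.7] 430
puck 0.81 [219.9, 204.5] 559
puck 0.75 [180.8, 155.8] 454
offcut 0.89 [355.1, 207.0] 506
trap 0.57 [211.9, 213.9] 1161
bolt 0.57 [246.1, 202.9] 251
{'t': 0.6, 'q': array([ 0.9939268 ,  0.47700464,  0.02238179,  1.55541273, -0.01151712,
        1.10932937, -0.08312623]), 'joint_vel': array([ 0.00237178,  0.00175388, -0.00167963,  0.00252018, -0.00051852,
       -0.00066935, -0.00039865]), 'joint_torque': array([-5.65435439e-04, -5.96008086e+01,  1.60542179e+00, -2.81418139e+01,
        1.24617701e-02,  1.84595658e-03, -2.07537386e-05]), 'eef_pos': array([ 0.30497623, -0.60217354,  0.23129905]), 'tool_rot': array([-1.79744865e-05,  9.72661930e-01,  2.32225687e-01,  1.35675917e-05]), 'contact_force': array([-0.05939562, -0.07281928,  0.77089738]), 'torque': array([0.00215891, 0.0368271 , 0.01119874]), 'gripper_width': 0.9965359139559483} 0.0187
```

View pics/scene0.png

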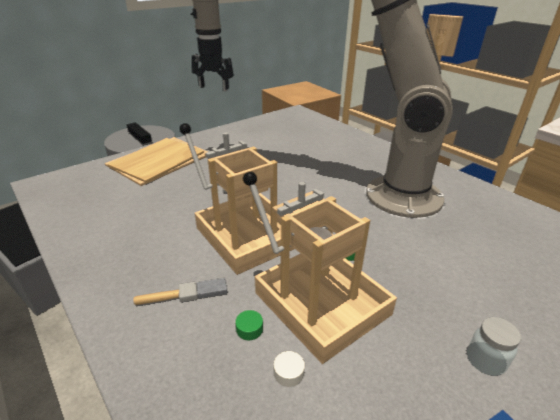

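View pics/top0.png

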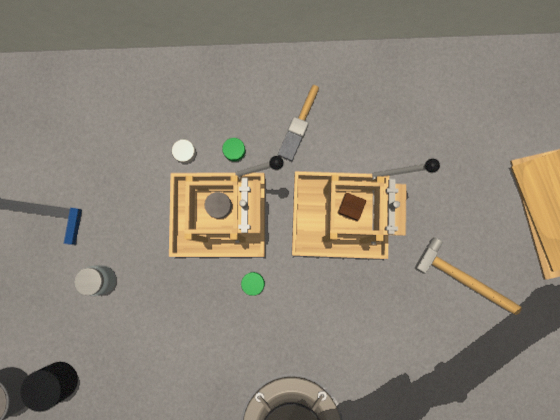

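Run:
```python
import cv2
a=cv2.imread("pics/top0.png")[120:300,150:410]
cv2.imwrite("pics/topcrop.png",cv2.resize(a,None,fx=3,fy=3,interpolation=cv2.INTER_CUBIC))
a=cv2.imread("pics/scene0.png")[130:350,160:440]
cv2.imwrite("pics/scenecrop.png",cv2.resize(a,None,fx=2.7,fy=2.7,interpolation=cv2.INTER_CUBIC))
```

```text
(no output)
```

View pics/topcrop.png

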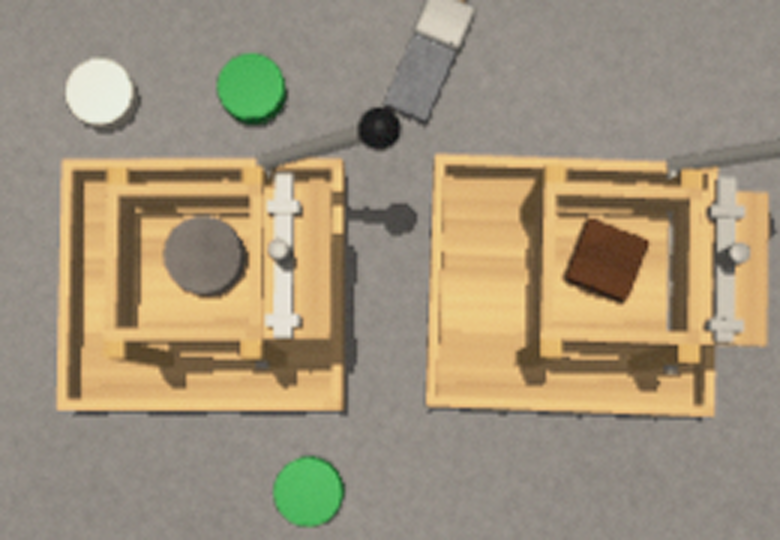

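View pics/scenecrop.png

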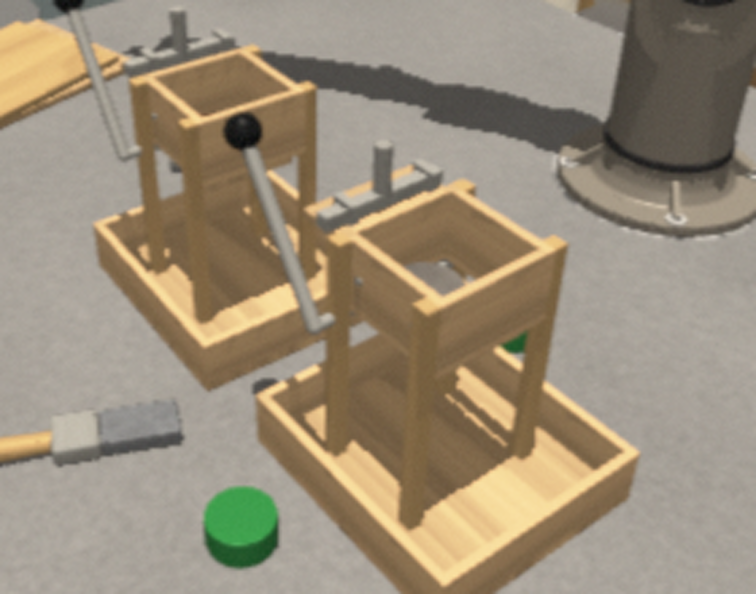

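The only grey round puck is at top (219,204), in the left gate box. The others that could be mistaken for it are white at (181,156), green at (232,149) and green at (252,282). The dark offcut is at (355,207) in the right box. In the close crop the left box holds the grey puck, so that box is the target. Its knob is at (276,163) and its bolt pin at (243,202).

```bash
cat > fit.py <<'E'
from station import *
import numpy as np
from scipy.optimize import least_squares
K={c:calibration(c) for c in("scene","top")}
def proj(c,X):
    k=K[c]; p=k["mtx"]@(k["R"]@X+k["t"]); return p[:2]/p[2]
def T(p,X):
    c,s=np.cos(p[2]),np.sin(p[2]); return np.array([p[0]+c*X[0]-s*X[1],p[1]+s*X[0]+c*X[1],X[2]])
def knob(v): return np.array([.08,-.047+.15*np.sin(v-.61),.15+.15*np.cos(v-.61)])
E
python3 - <<'E'
from fit import *
t=lambda a,b:(150+a/3,120+b/3); s=lambda a,b:(160+a/2.7,130+b/2.7)
obs=[("top",(.1,.125,.052),t(62,160)),("top",(.1,-.1,.052),t(344,160)),("top",(-.1,-.1,.052),t(345,410)),("top",(-.1,.125,.052),t(58,410)),
("scene",(.053,-.053,.22),s(343,240)),("scene",(-.053,-.053,.22),s(465,186)),("scene",(-.053,.053,.22),s(564,242)),("scene",(.053,.053,.22),s(425,305)),
("scene",(.1,-.1,.052),s(258,395)),("scene",(-.1,.125,.052),s(636,453)),
("top",(0,0,.178),(218.3,205.3))]
def res(p,full=False):
    r=[]
    for c,X,o in obs[:-1]: r.append(proj(c,T(p,X))-o)
    r.append(proj("top",T(p,knob(p[3])))-t(379,128)); r.append(proj("scene",T(p,knob(p[3])))-s(242,131))
    r.append(proj("top",T(p,(p[4],-.068,.267)))-t(279,248)); r.append(proj("scene",T(p,(p[4],-.068,.267)))-s(383,146))
    r=np.array(r)
    return r if full else r.ravel()
f=least_squares(res,[.4,.1,0,0,0],loss="soft_l1")
print(f.x,f.cost); print(res(f.x,True).round(1).tolist())
p=f.x; print("knob",T(p,knob(p[3])),"open",T(p,knob(1.22)),"pin",T(p,(p[4],-.068,.267)))
E
```

```text
[ 0.50523858  0.15146054 -0.025943   -0.00424589  0.00487426] 20.275572585860353
[[0.0, -0.2], [-0.5, -0.7], [-0.9, -0.2], [-0.2, -0.0], [-0.4, -3.8], [-4.4, -1.6], [-2.1, 2.3], [7.0, 0.5], [-0.4, -0.5], [2.2, -0.8], [0.4, 0.3], [0.8, -0.3], [-0.1, -0.5], [0.3, -1.3]]
knob [0.58174992 0.01597888 0.27258125] open [0.58622151 0.18830235 0.2729472 ] pin [0.50834727 0.08335698 0.267     ]
```

Call:
send_rows --motion "0 0 3.5 0 0 0 0;0 0 3.5 0 0 0 0;0 1 3.5 0 0 -2 0.2;0 2 3 0 0 -2 0.4;0.5 3 2.5 0 0 -2 0.45;1.6 3.5 1 0 0 -2 0.45;1.6 3.5 0 0 0 -2 0.45;1.6 3.5 0 0 0 -2 0.45;1.6 3.5 0 0 0 -2 0.45;1.6 3.5 0 0 0 -2 0.45;1.6 3.5 0 0 0 -2 0.45;1.6 3.5 0 0 0 -2 0.45;1.6 3.5 0 0 0 -2 0.45;1.6 3.5 0 0 0 -2 0.45;1.6 3.5 0 0 0 -2 0.45;1.6 3.5 0 0 0 -2 0.45;1.6 3.5 0 0 0 0 0.45" --newtons 30

```text
t: 2.02
eef_pos: [0.4969, -0.1062, 0.4111]
tool_rot: [0.003, 0.999, -0.033, 0.004]
contact_force: [0.9, 0.3, 0.3]
gripper_width: 0.553
```

```bash
cat > st.py <<'E'
from station import *
import numpy as np
def st():
    o=get_obs(); w,x,y,z=o["tool_rot"]
    ty=np.array([2*(x*y-w*z),1-2*(x*x+z*z),2*(y*z+w*x)]); tz=np.array([2*(x*z+w*y),2*(y*z-w*x),1-2*(x*x+y*y)])
    print("t",o["t"],"p",o["eef_pos"].round(4),"yang",np.degrees(np.arctan2(ty[1],ty[0])).round(1),"tz",tz.round(3),"F",o["contact_force"].round(1),"w",round(o["gripper_width"],3),"q",o["q"].round(2))
    return o
E
python3 -c "
from st import *;st()"
```

```text
t 2.0167 p [ 0.4969 -0.1062  0.4111] yang -93.8 tz [ 0.007 -0.006 -1.   ] F [0.9 0.3 0.3] w 0.553 q [ 0.36  0.09 -0.3   1.68  0.03  1.38 -1.58]
```

Call:
send_rows --motion "2.2 3.2 0 0 0 0.6 0.45;2.2 3.2 0 0 0 0.6 0.45;2.2 3 0 0 0 0.6 0.45;1.5 2.2 0 0 0 0 0.45;0.5 0.7 0 0 0 0 0.45;0 0 0 0 0 0 0.45"

```text
t: 2.52
eef_pos: [0.5866, 0.0343, 0.4123]
tool_rot: [0.001, 1.0, -0.01, 0.005]
contact_force: [-0.1, -0.8, 0.2]
gripper_width: 0.554
```

```bash
python3 -c "
from st import *;import cv2
st()
for c in ['wrist','scene','top']: cv2.imwrite(f'pics/{c}1.png',read_camera(c)[:,:,::-1])
import fit,numpy as np
k=calibration('wrist');print(k['hand_eye'].round(3).tolist(),k['mtx'].round(0).tolist())
for c in ['wrist']:
  for th in ['trap','bolt']:
    for r in regions_of(th,c): print(th,r['conf'],r['point'])
"
```

```text
t 2.5167 p [0.5866 0.0343 0.4123] yang -91.2 tz [ 0.011 -0.001 -1.   ] F [-0.1 -0.8  0.2] w 0.554 q [ 0.16  0.24 -0.4   1.5   0.1   1.41 -1.84]
[[0.002, -0.964, -0.265, 0.067], [1.0, 0.001, 0.001, 0.0], [-0.001, -0.265, 0.964, -0.143], [0.0, 0.0, 0.0, 1.0]] [[317.0, 0.0, 281.0], [0.0, 317.0, 211.0], [0.0, 0.0, 1.0]]
trap 0.91 [254.5, 195.0]
bolt 0.82 [236.7, 257.6]
```

View pics/wrist1.png

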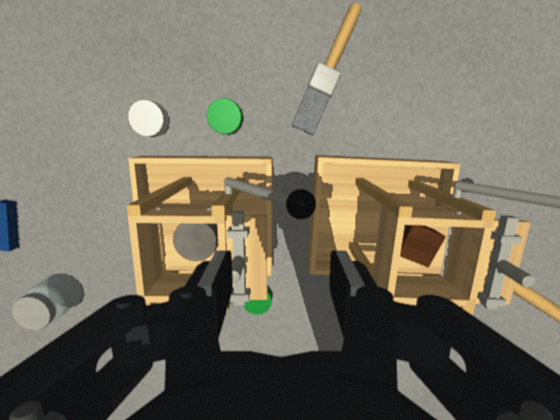

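View pics/scene1.png

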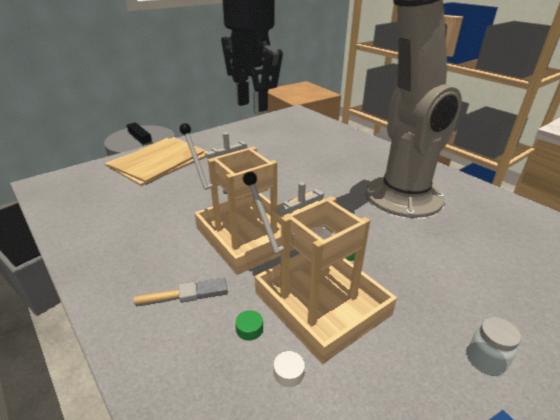

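Call:
send_rows --motion "-0.5 -1.8 -3 0 0 0 0.45;0 0 -3 0 0 0 0.45;0 0 -1 0 0 0 0.45;0 0 0 0 0 0 0.45"

```text
t: 3.1
eef_pos: [0.5794, 0.0045, 0.3443]
tool_rot: [0.003, 1.0, -0.018, 0.009]
contact_force: [0.0, 0.1, -0.4]
gripper_width: 0.55
```

```bash
python3 -c "
from st import *;import cv2
st()
for c in ['wrist']: cv2.imwrite(f'pics/{c}2.png',read_camera(c)[:,:,::-1])
"
```

```text
t 3.1 p [0.5794 0.0045 0.3443] yang -92.1 tz [ 0.018 -0.006 -1.   ] F [ 0.   0.1 -0.4] w 0.55 q [ 0.2   0.25 -0.39  1.64  0.11  1.26 -1.82]
```

View pics/wrist2.png

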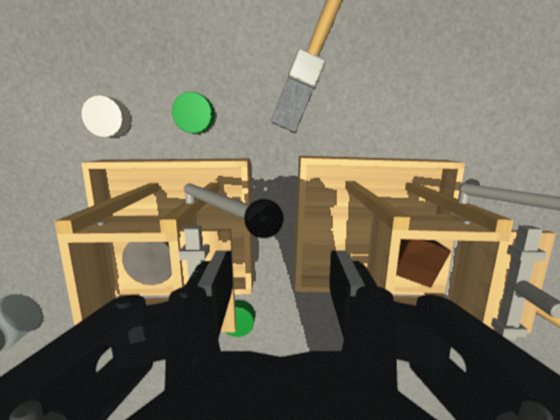

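Call:
send_rows --motion "0.2 0.9 0 0.3 1 0.4 0.45;0 0 0 0 0 0 0.45;0 0 -1.5 0 0 0 0.45;0 0 -1 0 0 0 0.45;0 0 0 0 0 0 0.45"

```text
t: 3.57
eef_pos: [0.5855, 0.0162, 0.327]
tool_rot: [-0.001, 1.0, -0.014, 0.005]
contact_force: [-0.8, -0.1, -0.7]
gripper_width: 0.55
```

Call:
send_rows --motion "-0.3 0 -1.5 0 0 0 0.45;0 0 -1.5 0 0 0 0.45;0 0 -1.5 0 0 0 0.45;0 0 -1 0 0 0 0.45;0 0 0 0 0 0 0.45"

```text
t: 3.98
eef_pos: [0.5854, 0.0185, 0.2751]
tool_rot: [-0.001, 1.0, -0.013, 0.009]
contact_force: [-0.0, -0.2, -0.9]
gripper_width: 0.55
```

```bash
python3 -c "
from st import *;import cv2
st()
for c in ['wrist']: cv2.imwrite(f'pics/{c}3.png',read_camera(c)[:,:,::-1])
"
```

```text
t 3.9833 p [0.5854 0.0185 0.2751] yang -91.5 tz [ 0.017  0.003 -1.   ] F [-0.  -0.2 -0.9] w 0.55 q [ 0.18  0.31 -0.39  1.72  0.13  1.12 -1.85]
```

View pics/wrist3.png

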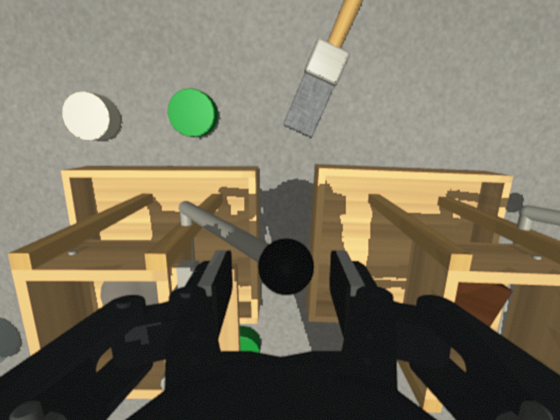

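Call:
send_rows --motion "-0.3 0 -0.8 0 0.5 0 0.45;0 0.9 0 0 0 0 0.45;0 1 0.5 0 0 0 0.45;0 1 0.6 0 0 0 0.45;0 1 0.5 0 0 0 0.45;0 1 0.4 0 0 0 0.45;0 0 0 0 0 0 0.45"

```text
t: 4.62
eef_pos: [0.585, 0.0694, 0.2943]
tool_rot: [0.0, 1.0, -0.015, 0.008]
contact_force: [-1.0, -1.0, -0.8]
gripper_width: 0.549
```

```bash
python3 -c "
from st import *;import cv2
st()
for c in ['wrist','scene']: cv2.imwrite(f'pics/{c}4.png',read_camera(c)[:,:,::-1])
"
```

```text
t 4.6167 p [0.585  0.0694 0.2943] yang -91.7 tz [ 0.016 -0.001 -1.   ] F [-1.  -1.  -0.8] w 0.549 q [ 0.1   0.31 -0.41  1.68  0.14  1.17 -1.95]
```

View pics/wrist4.png

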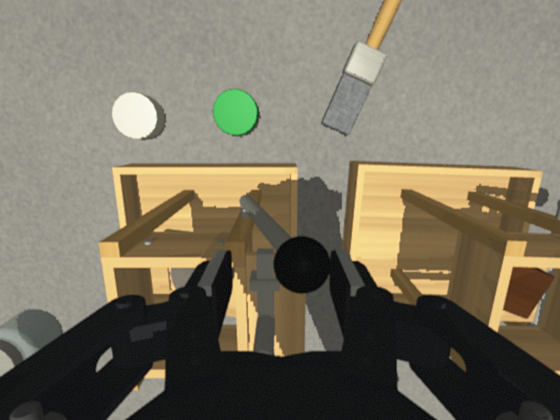

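View pics/scene4.png

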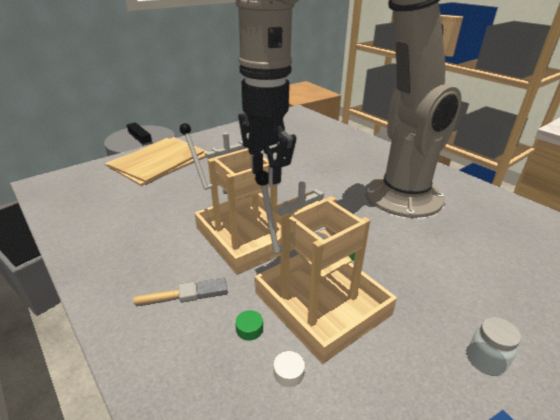

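Call:
send_rows --motion "0 1 -0.6 0 0 0 0.45;0 1.2 0 0 0 0 0.45;0 1.2 0 0 0 0 0.45;0 1.2 -0.1 0 0 0 0.45;0 1.2 -0.2 0 0 0 0.45;0 1 -0.3 0 0 0 0.45;0 1 -0.4 0 0 0 0.45;0 0.5 -0.4 0 0 0 0.45;0 0 0 0 0 0 0.45"

```text
t: 5.47
eef_pos: [0.5843, 0.1584, 0.2707]
tool_rot: [0.002, 1.0, -0.016, 0.007]
contact_force: [1.0, -2.3, 0.4]
gripper_width: 0.55
```

```bash
python3 -c "
from st import *;import cv2
st()
for c in ['wrist','scene']: cv2.imwrite(f'pics/{c}5.png',read_camera(c)[:,:,::-1])
"
```

```text
t 5.4667 p [0.5843 0.1584 0.2707] yang -91.8 tz [ 0.014 -0.003 -1.   ] F [ 1.  -2.3  0.4] w 0.55 q [-0.03  0.36 -0.44  1.67  0.17  1.14 -2.12]
```

View pics/wrist5.png

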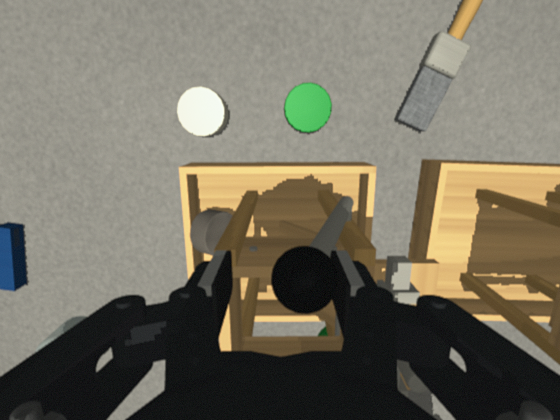

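View pics/scene5.png

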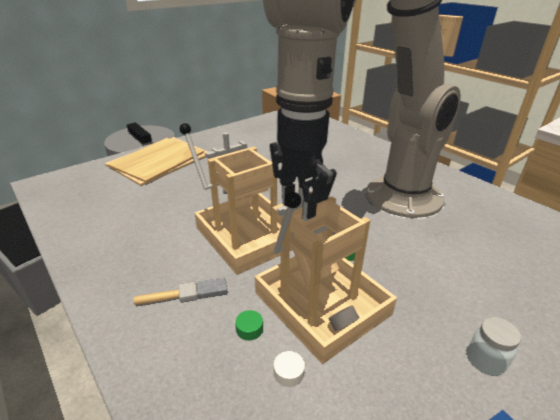

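The puck is in the tray at scene (345,317). Next I'll swing the lever back.

Call:
send_rows --motion "0 -0.9 0.3 0 0 0 0.45;0 -1 0.5 0 0 0 0.45;0 -1.2 0.4 0 0 0 0.45;0 -1.2 0.2 0 0 0 0.45;0 -1.2 0.1 0 0 0 0.45;0 -1.2 0 0 0 0 0.45;0 -1.2 0 0 0 0 0.45;0 -1.2 -0.2 0 0 0 0.45;0 -1 -0.3 0 0 0 0.45;0 0 0 0 0 0 0.45"

```text
t: 6.4
eef_pos: [0.583, 0.0496, 0.2863]
tool_rot: [-0.004, 1.0, -0.017, 0.008]
contact_force: [0.2, 2.0, -1.7]
gripper_width: 0.549
```

```bash
python3 -c "
from st import *;import cv2
st()
for c in ['wrist']: cv2.imwrite(f'pics/{c}6.png',read_camera(c)[:,:,::-1])
"
```

```text
t 6.4 p [0.583  0.0496 0.2863] yang -91.9 tz [ 0.017  0.007 -1.   ] F [ 0.2  2.  -1.7] w 0.549 q [ 0.14  0.3  -0.41  1.7   0.13  1.14 -1.91]
```

View pics/wrist6.png

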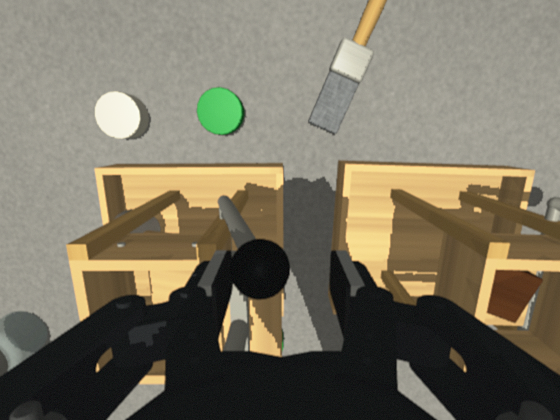

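Call:
send_rows --motion "0 -1 -0.7 0.4 0 0 0.45;0 -1 -0.5 0 0 0 0.45;0 -1 -0.6 0 0 0 0.45;0 -0.8 -0.5 0 0 0 0.45;0 -0.4 0 0 0 0 0.45;0 -0.3 0 0 0 0 0.45;0 0 0 0 0 0 0.45"

```text
t: 7.03
eef_pos: [0.5833, 0.0065, 0.2601]
tool_rot: [-0.011, 1.0, -0.014, 0.009]
contact_force: [0.3, 1.8, 2.0]
gripper_width: 0.55
```

```bash
python3 -c "
from st import *;import cv2
st()
for c in ['wrist']: cv2.imwrite(f'pics/{c}7.png',read_camera(c)[:,:,::-1])
"
```

```text
t 7.0333 p [0.5833 0.0065 0.2601] yang -91.6 tz [ 0.017  0.021 -1.   ] F [0.3 1.8 2. ] w 0.55 q [ 0.21  0.32 -0.39  1.74  0.11  1.09 -1.82]
```

View pics/wrist7.png

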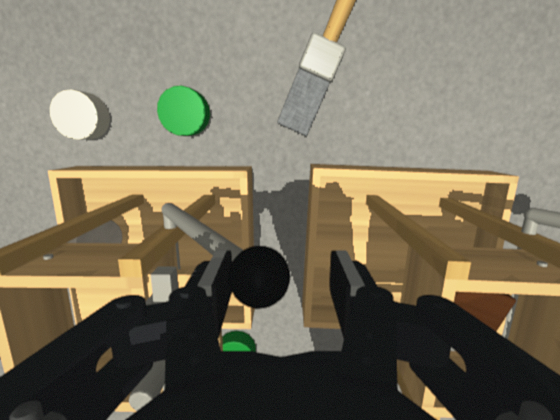

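Call:
send_rows --motion "0 -0.4 0 -0.6 0 0 0.45;0 -0.4 0 0 0 0 0.45;0 0 0 0 0 0 0.45"

```text
t: 7.33
eef_pos: [0.5833, 0.007, 0.2602]
tool_rot: [-0.01, 1.0, -0.01, 0.009]
contact_force: [-0.2, -0.6, 0.4]
gripper_width: 0.549
```

Run:
```python
from st import *; import cv2
from fit import *
o=st()
for c in ["scene","top"]: cv2.imwrite(f"pics/{c}8.png",read_camera(c)[:,:,::-1])
a=cv2.imread("pics/scene8.png")[130:350,160:440]
cv2.imwrite("pics/s8c.png",cv2.resize(a,None,fx=2.7,fy=2.7,interpolation=cv2.INTER_CUBIC))
a=cv2.imread("pics/top8.png")[120:300,150:410]
cv2.imwrite("pics/t8c.png",cv2.resize(a,None,fx=3,fy=3,interpolation=cv2.INTER_CUBIC))
```

```text
t 7.3333 p [0.5833 0.007  0.2602] yang -91.2 tz [ 0.018  0.02  -1.   ] F [-0.2 -0.6  0.4] w 0.549 q [ 0.2   0.32 -0.39  1.74  0.12  1.09 -1.81]
```

View pics/s8c.png

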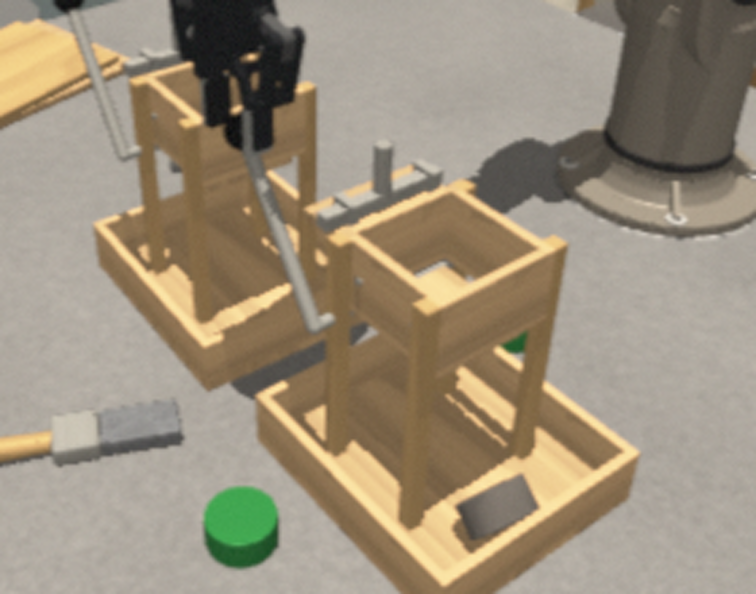

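View pics/t8c.png

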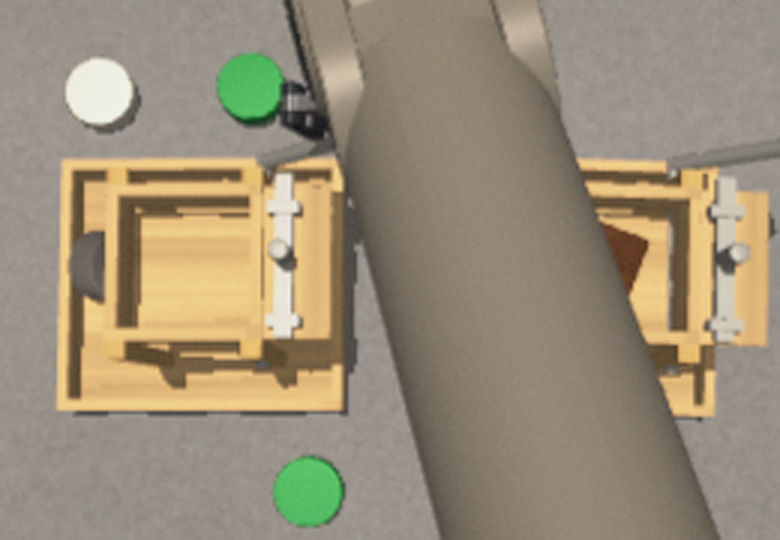

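Call:
send_rows --motion "0 0.7 0 -0.6 1 0 0.45;0 0 2 0 0 0 0.45;0 0 3 0 0 0 0.45;0 0 3 0 0 0 0.45;-1.5 1.3 1 0 0 0 0.45;-2 2 0 0 0 0 0.45;-2 2 0 0 0 0 0.45;-1 1 0 0 0 0 0.45;0 0 0 0 0 0 0.45;0 0 0 0 0 0 0.45"

```text
t: 8.27
eef_pos: [0.5152, 0.0677, 0.3527]
tool_rot: [0.006, 1.0, -0.018, -0.006]
contact_force: [-0.1, -0.5, -0.3]
gripper_width: 0.551
```

Run:
```python
from st import *; import cv2
from fit import *
o=st()
for c in ["wrist","top","scene"]: cv2.imwrite(f"pics/{c}9.png",read_camera(c)[:,:,::-1])
```

```text
t 8.2667 p [0.5152 0.0677 0.3527] yang -92.0 tz [-0.012 -0.012 -1.   ] F [-0.1 -0.5 -0.3] w 0.551 q [ 0.13  0.16 -0.44  1.73  0.08  1.28 -1.93]
```

View pics/wrist9.png

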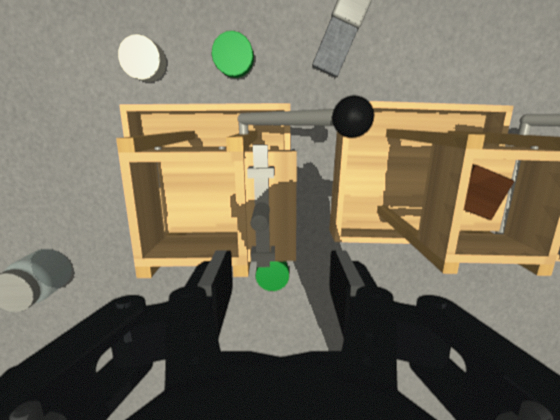

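View pics/top9.png

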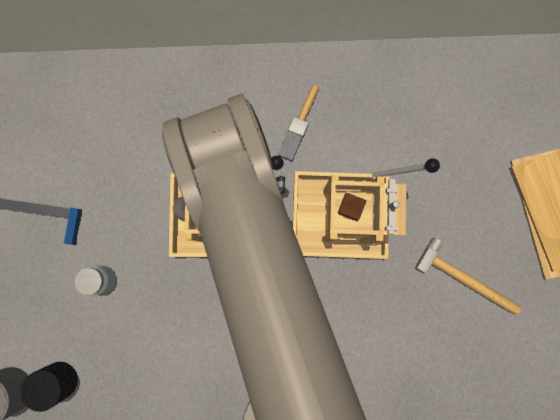

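View pics/scene9.png

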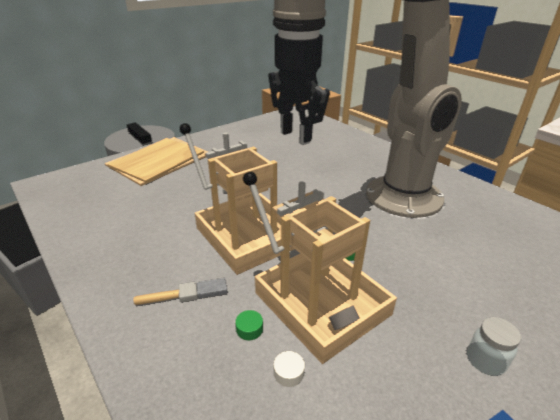

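Call:
send_rows --motion "-0.6 1.1 -1 0.7 -0.7 0.5 0.45;0 0 -2 0 0 0 0.45;0 0 -2 0 0 0 0.45;0 0 -1 0 0 0 0.45;0 0 0 0 0 0 0.45"

```text
t: 8.83
eef_pos: [0.5138, 0.0727, 0.2893]
tool_rot: [-0.0, 1.0, -0.019, 0.0]
contact_force: [-0.0, -0.7, -0.1]
gripper_width: 0.551
```

Run:
```python
from st import *; import cv2
from fit import *
o=st()
for c in ["wrist"]: cv2.imwrite(f"pics/{c}10.png",read_camera(c)[:,:,::-1])
```

```text
t 8.8333 p [0.5138 0.0727 0.2893] yang -92.2 tz [ 0.001  0.001 -1.   ] F [-0.  -0.7 -0.1] w 0.551 q [ 0.13  0.2  -0.44  1.83  0.09  1.13 -1.96]
```

View pics/wrist10.png

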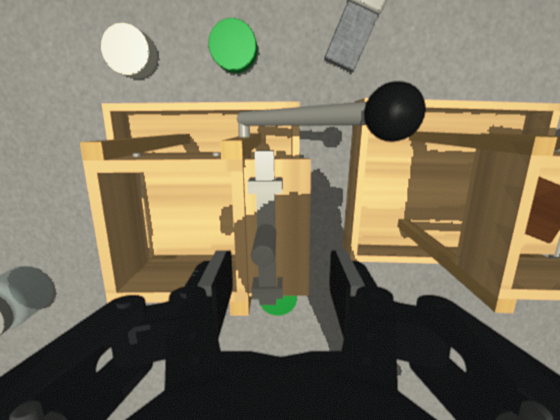

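Run:
```python
from st import *
from scipy.spatial.transform import Rotation as R
o=get_obs(); w,x,y,z=o["tool_rot"]; k=calibration("wrist"); H=k["hand_eye"]
Rt=R.from_quat([x,y,z,w]).as_matrix()
def pr(X):
    c=H[:3,:3].T@(Rt.T@(np.array(X)-o["eef_pos"])-H[:3,3]); p=k["mtx"]@c; return (p[:2]/p[2]).round(1)
for X in [(.508,.083,.267),(.518,.083,.267),(.508,.073,.267)]: print(pr(X))
```

```text
[262.5 258.5]
[261.5 241.9]
[280.1 257.9]
```

Run:
```python
import cv2
a=cv2.imread("pics/wrist10.png")[140:320,200:350]
cv2.imwrite("pics/w10c.png",cv2.resize(cv2.convertScaleAbs(a,alpha=1.6,beta=20),None,fx=3.3,fy=3.3,interpolation=cv2.INTER_CUBIC))
```

```text
(no output)
```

View pics/w10c.png

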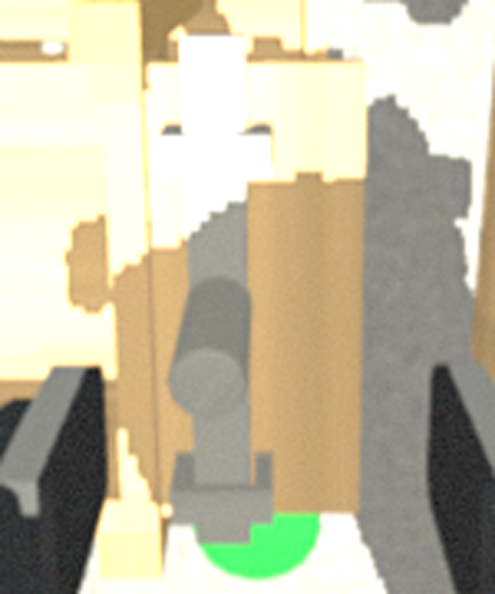

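The pin's top is at wrist pixel (263,257), against a prediction of (262.5,258.5), so the fit holds.

Call:
send_rows --motion "-0.4 0.8 0 0 0 0 0.45;0 0 0 0 0 0 0.45;0 0.2 -1.4 0 0 0 0.45;0 0 -1.4 0 0 0 0.45;0 0 -0.8 0 0 0 0.45;0 0 0 0 0 0 0.45"

```text
t: 9.38
eef_pos: [0.5139, 0.0845, 0.2588]
tool_rot: [-0.001, 1.0, -0.02, 0.005]
contact_force: [0.3, 0.0, 0.0]
gripper_width: 0.552
```

Run:
```python
from st import *; import cv2
o=st()
for c in ["wrist"]: cv2.imwrite(f"pics/{c}11.png",read_camera(c)[:,:,::-1])
```

```text
t 9.3833 p [0.5139 0.0845 0.2588] yang -92.2 tz [ 0.011  0.003 -1.   ] F [0.3 0.  0. ] w 0.552 q [ 0.1   0.22 -0.45  1.87  0.11  1.06 -2.  ]
```

View pics/wrist11.png

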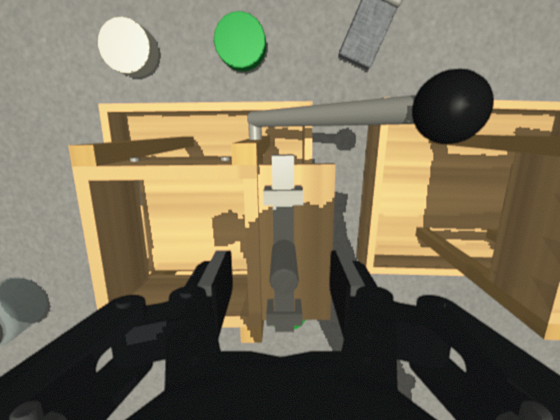

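Call:
send_rows --motion "-0.4 0 -0.8 0 0.6 0 0.45;0 0 -0.4 0 0 0 0.45;0 0 0 0 0 0 0.6;0 0 0 0 0 0 0.8;0 0 0 0 0 0 1;0 0 0 0 0 0 1;0 0 0 0 0 0 1" --newtons 25

```text
t: 10.02
eef_pos: [0.5111, 0.0831, 0.2493]
tool_rot: [-0.001, 1.0, -0.02, 0.002]
contact_force: [-0.2, 0.4, -2.5]
gripper_width: 0.152
```

Run:
```python
from st import *; import cv2
o=st()
for c in ["wrist"]: cv2.imwrite(f"pics/{c}12.png",read_camera(c)[:,:,::-1])
```

```text
t 10.0167 p [0.5111 0.0831 0.2493] yang -92.3 tz [ 0.003  0.001 -1.   ] F [-0.2  0.4 -2.5] w 0.152 q [ 0.1   0.23 -0.45  1.88  0.12  1.05 -2.  ]
```

View pics/wrist12.png

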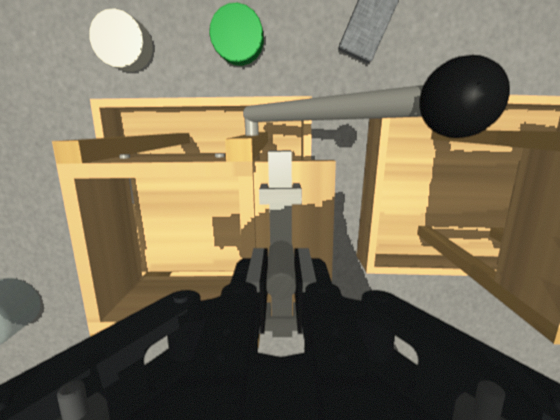

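Call:
send_rows --motion "0.7 0 0 0 0 0 1;0.8 0 0 0 0 0 1;0.8 -0.1 0 0 0 0 1;0.6 0 0 0 0 0 1;0 0 0 0 0 0 1"

```text
t: 10.48
eef_pos: [0.5421, 0.0823, 0.2492]
tool_rot: [-0.0, 1.0, -0.02, 0.0]
contact_force: [-2.2, -0.2, 1.9]
gripper_width: 0.151
```

Run:
```python
from st import *; import cv2
o=st()
for c in ["wrist"]: cv2.imwrite(f"pics/{c}13.png",read_camera(c)[:,:,::-1])
```

```text
t 10.4833 p [0.5421 0.0823 0.2492] yang -92.3 tz [ 0.001  0.001 -1.   ] F [-2.2 -0.2  1.9] w 0.151 q [ 0.1   0.28 -0.44  1.82  0.14  1.07 -2.  ]
```

View pics/wrist13.png

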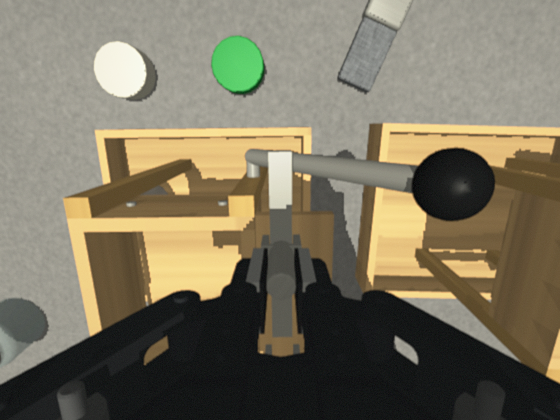

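Call:
send_rows --motion "0.4 0 0 0 0 0 1;0.4 0 0 0 0 0 1;0.4 0 0 0 0 0 1;0 0 0 0 0 0 1"

```text
t: 10.87
eef_pos: [0.5474, 0.0821, 0.2493]
tool_rot: [0.002, 1.0, -0.02, -0.008]
contact_force: [1.9, -0.6, -2.1]
gripper_width: 0.15
```

Stopped against its end, with 36 mm moved plus the 3–5 mm starting offset. Now release, lift and check.

Call:
send_rows --motion "0 0 0 0 0 0 0.6;0 0 0 0 0 0 0.45;0 0 0 0 0 0 0.45;0 0 0 0 0 0 0.45;0 0 1.5 0 0 0 0.45;0 0 3 0 0 0 0.45;0 0 3.5 0 0 0 0.45;0 0 3.5 0 0 0 0.45;-1 -3 3 0 0 0 0.45;-1 -4 1 0 0 0 0.45;-1 -4 0 0 0 0 0.45;-1 -4 0 0 0 0 0.45;-1 -4 0 0 0 0 0.45;-1 -4 0 0 0 0 0.45;-1 -4 0 0 0 0 0.45;-1 -4 0 0 0 0 0.45;-1 -3 0 0 0 0 0.45;0 0 0 0 0 0 0.45;0 0 0 0 0 0 0.45"

```text
t: 12.45
eef_pos: [0.4534, -0.2648, 0.4126]
tool_rot: [0.002, 1.0, -0.017, 0.0]
contact_force: [0.8, 0.5, -0.7]
gripper_width: 0.549
```

Run:
```python
from st import *; import cv2
from fit import *
o=st()
p=[.50524,.15146,-.02594]
for c in ["scene","top"]:
    cv2.imwrite(f"pics/{c}14.png",read_camera(c)[:,:,::-1])
    print(c,"knob shut",proj(c,T(p,knob(0))),"knob .2",proj(c,T(p,knob(.2))),"pin 30/40",proj(c,T(p,(.03,-.068,.267))),proj(c,T(p,(.04,-.068,.267))))
a=cv2.imread("pics/scene14.png")[130:350,160:440]
cv2.imwrite("pics/s14c.png",cv2.resize(a,None,fx=2.7,fy=2.7,interpolation=cv2.INTER_CUBIC))
a=cv2.imread("pics/top14.png")[120:300,150:410]
cv2.imwrite("pics/t14c.png",cv2.resize(a,None,fx=3,fy=3,interpolation=cv2.INTER_CUBIC))
```

```text
t 12.45 p [ 0.4534 -0.2648  0.4126] yang -91.9 tz [ 0.    -0.005 -1.   ] F [ 0.8  0.5 -0.7] w 0.549 q [ 0.56  0.11 -0.17  1.64  0.02  1.39 -1.22]
scene knob shut [250.55126494 178.11571611] knob .2 [258.00672972 176.83473587] pin 30/40 [291.84987209 186.81095659] [287.66129661 188.43822941]
top knob shut [276.4407264  162.89857749] knob .2 [262.52979002 161.47937006] pin 30/40 [242.91169026 189.22996132] [242.9346194  184.09903899]
```

View pics/s14c.png

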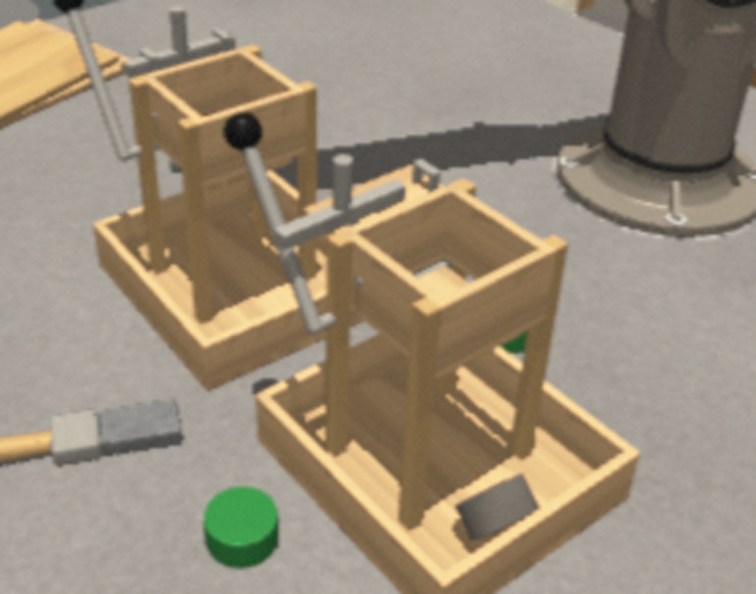

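View pics/t14c.png

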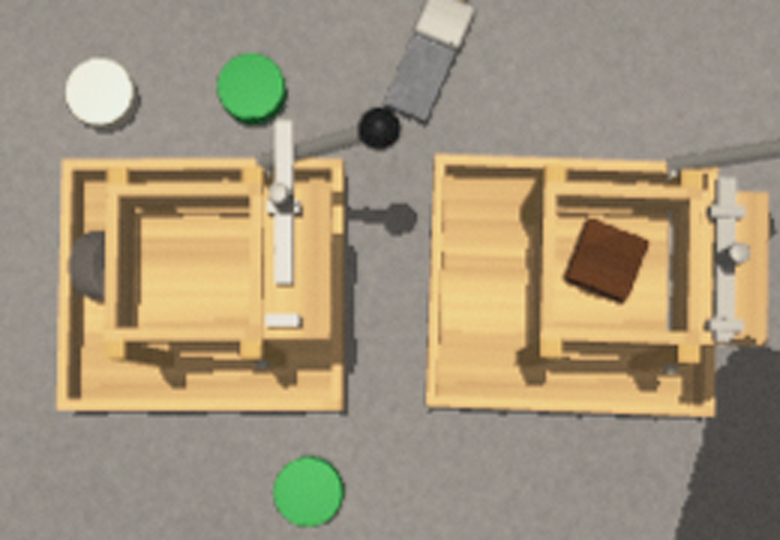

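```bash
python3 -c "
from station import *;print(hand_in())"
```

```text
the job is handed in; nothing more can be done
None
```

I emptied the gate box that held the grey concrete puck, shut its trap again, slid the bolt home and handed the job in at about 12.5 s.

**What I did:** With the lever's knob loosely between the jaws, I swung it open until the puck dropped into the tray, then swung it back to the stop. I then gripped the bolt's pin, pushed the bolt to its end, let go and moved the arm clear.

**Last checks before handing in:**
- **Lever:** the knob shows at top-camera pixel (276,163), the predicted position for a shut trap.
- **Bolt:** the pin shows at (243,183.5); 40 mm of travel would put it at (242.9,184.1). The bar's end crosses in front of the lever.
- **Puck:** it lies inside the tray, standing on edge against the +y rim rather than flat, and looked the same in every picture after the fall.
- **Offcut:** it looks unmoved in the other box.
- **Arm:** it is clear of everything, and the measured forces stayed at a few newtons in all the readings.

**Not confirmed:** I did not push the trap fully open. I judged it at about 0.95 rad from the knob's position, not from a direct reading. The puck had already fallen by then. In the fit of the box's pose, the hopper corners in the scene picture were up to 7 pixels off, probably because I marked the post tops. Every other point agreed within about 2 pixels.

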